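# Find and shim the rocking corner of a coin tray

### The arm

A 6-joint arm with a two-finger parallel gripper is mounted at the origin on the work surface. World frame = base frame: x ahead of the robot, y to its left, z up, the work surface at z = 0. Lengths are in mm, angles in rad, forces in N, time in s.
With the tool pointing down it reaches from about 375 to 900 mm from the base axis. Payload 3.1 kg.
Tool frame: the origin (TCP) lies between the finger pads; the fingertips stand 11 mm ahead of it and the grasp point (between the pads) lies 8 mm behind it; z points along the fingers, y is the direction in which the jaws open and shut (so a half turn about z gives the same grasp; the last joint's range is limited). The gripper opens to 87 mm and grips with 3 to 60 N. Pads are 19 mm wide; open, the fingers measure 117 mm over their backs; the gripper's body (75 mm by 190 mm) begins 51 mm behind the grasp point.
Start: joints at [0.974, 0.527, 1.433, -0, 1.181, -0.178], TCP at [254.123, 570.98, 233.548] pointing down, gripper open.
Joint ranges: [-3.08, 3.08], [-0.75, 2.2], [0.22, 2.44], [-1.43, 4.57], [0, 2.65], [-2.85, 2.85]. Speed limits (rad/s): [2.79, 2.79, 3.14, 3.14, 3.14, 3.14].

### API

Orientations are given as a rotation vector (axis times angle).
In Python, from workcell import ctrl gives the robot as it stands. The module is installed in compiled form; this text tells all that it offers.
- The arm moves only by the tool step_arm, never from a script. Its argument "steps" is a list of rows, each a list of 3 entries, a list of its own where there are three numbers: the shift along the tool's x, y, z each as a share of 20 cm, from -1 to 1, then the turn, a rotation vector about the tool's x, y, z each as a share of 180 degrees, from -1 to 1, then the opening, from -1 (shut) to 1 (fully open). A call has 1 to 20 rows; each row is the pose to reach, as a shift and turn from the pose commanded when the call began, along the tool's axes at that moment, turning the shorter way round; what a row does not reach only later rows make up. A row lasts 1/8 s, in which the tool goes at most 62.5 mm and 10.7 degrees, less where a joint would pass 70% of its speed; a pose out of reach is approached as far as the arm can. A call with a number of a shift or a turn outside -1 to 1 is refused whole. A call with a gripper value outside its range is refused whole. The fingers move at their own pace and stop on an object; "force" is the grip in N (left out, the last holds). Time passes only in rows, so rows that repeat a pose let the fingers close. It gives the time, the measured TCP pose, the force and the opening at its end, in the units of the state.
- ctrl.read_state(): the state, without advancing time (a new reading comes with each control period).
- ctrl.read_camera(name): name is "side" or "top"; returns a dict with "img" (480x640x3 uint8, red, green, blue), "fx", "fy", "cx", "cy" (pixels), "world_to_cam" (4x4, takes a point from world to camera coordinates). Camera axes: x right, y up, looking along -z (the intrinsics and any distortion apply to the point x, -y, -z); pixel columns grow to the right and rows downward; lengths in mm; the calibration is good to about 2 mm. A picture is of the moment at which its call begins. There is no depth.
- ctrl.sign_off(): hands the job in, once; it reports no verdict.
The state is a dict: "clock": time; "qpos": joint angles; "qvel": joint speeds; "tau": joint torques, N m; "ee_pos": TCP position; "tool_rot": TCP orientation; "force": force on the tool from outside, world axes, zero at the start; "wrist_torque": the same for the moment, N m; "gripper_width": finger opening in mm.
Only numpy, scipy, OpenCV 4.12 (cv2) and the standard library are available. Lean on these libraries where they do the work, as an engineer would, in place of code of your own. Each camera call takes 0.05 s, during which the arm holds its last target. There are 200 camera calls.

### The job

The silver-coin tray rocks on its flat plate because one of its four feet gives way, though it looks no different: press the tray's corners down gently, with a few newtons, one after another, until you have found the one that dips. Then slide the tongue of the steel shim fully in between that foot and the tray, so that the tray lies level, let go, and press the same corner once more to make sure it stands firm. Leave the tray in place between its lugs, do not use force, and do not push the other things about.

Things in the scene. Friction and masses are not known exactly. Their poses are not given: they have to be found in the camera images.
- tray: square frosted-grey coin tray, 180 x 180 x 12 mm, 0.85 kg, nine 40 mm coins in a 3 x 3 grid on top (2 mm proud, within 73 mm of the middle lines). Origin: centre of its underside; x, y along its edges, x away from the robot at yaw 0. Lies loose and level on four feet, its underside 14 mm and its top face 26 mm above the plate's top, free to tip and slide 2 mm
- plate: fixed grey metal plate, 240 (x) x 360 (y) x 10 mm, origin: centre of its underside, on the table; yaw as the tray's, whose middle is above it. Carries four round steel feet, 20 mm wide, 14 mm high, tops coned at 33 degrees, at (+-75, +-75) mm, and at each tray side's middle a lug 30 mm long, 8 thick, 20 high, 2 mm clear of the tray
- plate_top (a point): centre of the plate's top face (10 mm up); axes as the plate's. One foot, at any of the four corners, is sprung: pressed there the tray takes about 1.5 N to start and 2.6 N to go all the way, 3.6 mm down, and springs back; at the others it is rigid. The plate reaches 90 mm beyond the tray's left and right (+-y) edges: the shim goes in from there, square to the edge
- shim: plain steel block, 24 (x) x 18 (y) x 40 mm high, 90 g, with a flat steel tongue out of its +x face: 16 wide, 36 long, 4 mm thick, underside 10.2 mm above the block's, last 14 mm tapered above and below to 1.4 mm. Origin: centre of the block's underside; x towards the tongue. Starts upright on the table right of the plate. Grip the block across its 18 mm width
- shim_seat (a point): point on the tongue's top face, 28 mm from the shim's origin along x, 14.2 mm up, to bring under the corner point; axes as the shim's. With the block standing on the plate the tongue enters at the right height and presses the sprung foot down (up to about 10 N); fully in, the block's +x face is 0 to 4 mm from the tray's edge. At a rigid foot it lifts the tray instead
- corner_far_left (a point): point on the tray's top face right above the foot under its far left corner (near = robot's side, left = +y as built); 15 mm inside both edges, at (+75,+75,12) mm in the tray's frame; axes as the tray's. Press here, or up to 10 mm nearer the tray's middle
- corner_far_right (a point): point on the tray's top face right above the foot under its far right corner (near = robot's side, left = +y as built); 15 mm inside both edges, at (+75,-75,12) mm in the tray's frame; axes as the tray's. Press here, or up to 10 mm nearer the tray's middle
- corner_near_left (a point): point on the tray's top face right above the foot under its near left corner (near = robot's side, left = +y as built); 15 mm inside both edges, at (-75,+75,12) mm in the tray's frame; axes as the tray's. Press here, or up to 10 mm nearer the tray's middle
- corner_near_right (a point): point on the tray's top face right above the foot under its near right corner (near = robot's side, left = +y as built); 15 mm inside both edges, at (-75,-75,12) mm in the tray's frame; axes as the tray's. Press here, or up to 10 mm nearer the tray's middle
- coin_on_plate: bystander, to be left where it is: coin capsule, 46 mm across, 9 mm high, lying on the plate's margin left of the tray; origin: centre of its underside
- coin_by_shim: bystander, to be left where it is: coin capsule, 46 mm across, 9 mm high, on the table beyond the shim; origin: centre of its underside
- coin_stack: bystander, to be left where it is: stack of four coin capsules in one piece, 46 mm across, 38 mm high; origin: centre of its underside
- loupe: bystander, to be left where it is: black eyeglass loupe, 38 mm across, 36 mm high; origin: centre of its underside
- tweezers: bystander, to be left where it is: steel tweezers, 120 x 16 x 4 mm, lying along their x; origin: middle of the underside
Mind the look-alikes: they are no part of the job. Of the things that look like the shim, the middle-sized one is meant.

How it is judged:
By the outcome, as a careful person would: the job done as asked, in the order asked, and still so for the second after the job is handed in, with the robot touching nothing.
It also fails if it takes over 64 s, if anything falls off the work surface, if the arm or the gripper's body presses on something with over 40 N, if the wrist force passes 120 N, or if a joint passes its speed limit or range.

## Working session

There is one attempt and no reset: what is moved stays moved. The work goes in short steps, Python scripts to look and compute and a tool call to move; the robot and the scene stay as the last step left them, time stands still between calls to the robot, and variables do not carry over. Pictures are saved under pics/ and viewed, about 8 in all and at most 12, crops included, and the job is handed in when it is done.

Besides the shell and the picture viewer there is one more tool, called after ">>>" as a command line: name --argument value ..., lists and objects as JSON in quotes. step_arm: Moves the arm, as the interface text tells. Its arguments: {"type":"object","properties":{"steps":{"type":"array"},"force":{"type":"number"}},"required":["steps"]}

```bash
mkdir -p pics; cat > h.py <<'E'
import numpy as np, cv2
from workcell import ctrl
from scipy.spatial.transform import Rotation as R
def cam(n):
    c=ctrl.read_camera(n); return c
def ray(c,u,v):
    M=np.array(c["world_to_cam"]); Rm=M[:3,:3]; o=-Rm.T@M[:3,3]
    d=Rm.T@np.array([(u-c["cx"])/c["fx"],-(v-c["cy"])/c["fy"],-1.]); return o,d
def onz(c,u,v,z):
    o,d=ray(c,u,v); return o+d*(z-o[2])/d[2]
def proj(c,p):
    M=np.array(c["world_to_cam"]); q=M[:3,:3]@np.array(p,float)+M[:3,3]
    return np.array([c["cx"]+c["fx"]*q[0]/-q[2], c["cy"]+c["fy"]*(-q[1])/-q[2]])
def save(c,f,crop=None,s=1):
    im=c["img"][:,:,::-1]
    if crop: x0,y0,x1,y1=crop; im=im[y0:y1,x0:x1]
    cv2.imwrite(f,cv2.resize(np.ascontiguousarray(im),None,fx=s,fy=s,interpolation=cv2.INTER_CUBIC))
def tool(s,dw):  # world shift -> tool shares
    return np.round(R.from_rotvec(s["tool_rot"]).inv().apply(dw)/200,4)
E
python3 - <<'E'
from h import *
for n in("top","side"):
    c=cam(n); save(c,f"pics/{n}0.png"); print(n,c.keys(),c["fx"],c["cx"],c["cy"],np.round(c["world_to_cam"],3))
s=ctrl.read_state(); print(s); print(R.from_rotvec(s["tool_rot"]).as_matrix().round(4))
E
```

```text
top dict_keys(['img', 'fx', 'fy', 'cx', 'cy', 'world_to_cam']) 564.4790806522938 322.791269448675 245.44165921151986 [[-7.000000e-02 -9.980000e-01 -1.000000e-03 -9.940000e-01]
 [ 9.740000e-01 -6.900000e-02  2.170000e-01 -5.558370e+02]
 [-2.170000e-01  1.400000e-02  9.760000e-01 -1.044287e+03]
 [ 0.000000e+00  0.000000e+00  0.000000e+00  1.000000e+00]]
side dict_keys(['img', 'fx', 'fy', 'cx', 'cy', 'world_to_cam']) 445.3948397210247 323.3809471259691 238.6463458909733 [[ 9.73000e-01 -2.30000e-01  9.00000e-03 -5.38117e+02]
 [ 1.29000e-01  5.80000e-01  8.04000e-01 -9.47550e+01]
 [-1.91000e-01 -7.81000e-01  5.94000e-01 -8.26568e+02]
 [ 0.00000e+00  0.00000e+00  0.00000e+00  1.00000e+00]]
{'clock': 0.1, 'qpos': array([ 9.73476291e-01,  5.28366034e-01,  1.43374166e+00, -2.43655703e-05,
        1.18139717e+00, -1.78502093e-01]), 'qvel': array([-0.00034872, -0.00089561, -0.00491667, -0.00113003,  0.00094505,
       -0.00078864]), 'tau': array([-4.50325033e-04, -4.40985954e+01, -1.77149373e+01,  6.34721154e-02,
        5.34417224e-02, -3.08273445e-05]), 'ee_pos': array([253.80117417, 570.46854933, 232.68420768]), 'tool_rot': array([-6.52919469e-01, -3.07227597e+00,  2.79329560e-03]), 'force': array([0.17330764, 0.19091845, 0.54582374]), 'wrist_torque': array([ 0.01307214, -0.03990865, -0.07963722]), 'gripper_width': 87.04042418104085}
[[-9.136e-01  4.067e-01 -1.100e-03]
 [ 4.067e-01  9.136e-01 -1.600e-03]
 [ 3.000e-04 -1.900e-03 -1.000e+00]]
```

View pics/top0.png

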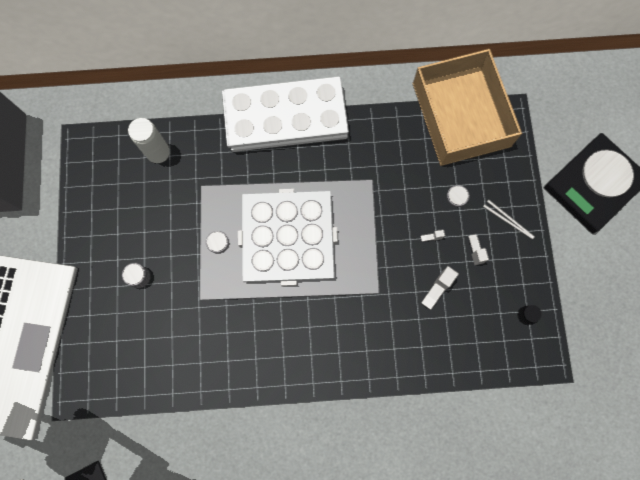

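View pics/side0.png

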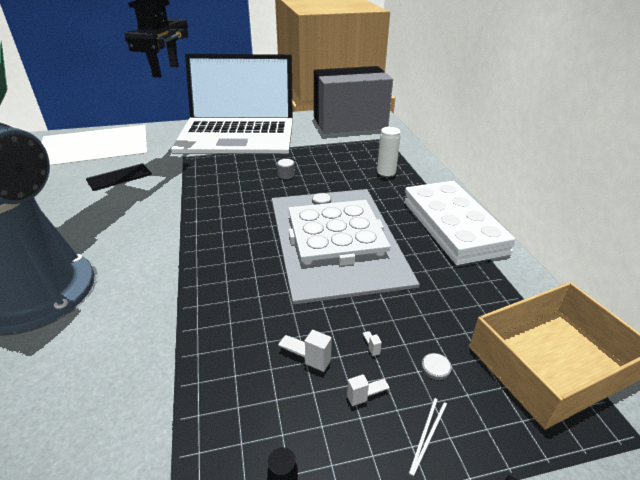

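Top view: the tray is centred at about (288,236), the plate at (290,240). Three things could be the shim: small (432,236), middle (479,249) and large (440,287). By size the middle one is meant, so I'll check it in a close crop and measure.

```bash
python3 - <<'E'
from h import *
t=cam("top"); s=cam("side")
a=cv2.resize(t["img"][215:320,400:520,::-1],None,fx=5,fy=5,interpolation=cv2.INTER_CUBIC)[:525,:600]
b=cv2.resize(s["img"][320:420,270:470,::-1],None,fx=3,fy=3,interpolation=cv2.INTER_CUBIC)
cv2.imwrite("pics/c1.png",np.hstack([cv2.resize(a,(400,350)),cv2.resize(b,(400,200)).__class__ and cv2.copyMakeBorder(cv2.resize(b,(400,200)),0,150,0,0,cv2.BORDER_CONSTANT)]))
g=cv2.cvtColor(t["img"],cv2.COLOR_RGB2GRAY)
for th in(90,190,205,215):
    m=((g>th)*255).astype(np.uint8); m=cv2.morphologyEx(m,cv2.MORPH_OPEN,np.ones((11,11)) if th>90 else np.ones((3,3)))if 1 else m
    cs,_=cv2.findContours(m,cv2.RETR_EXTERNAL,cv2.CHAIN_APPROX_NONE)
    for c in cs:
        (x,y),wh,an=cv2.minAreaRect(c)
        if 30<cv2.contourArea(c)<40000 and 180<x<560 and y>160: 
            bx=cv2.boxPoints(((x,y),wh,an)); z=36 if th>90 else 10
            P=np.array([onz(t,u,v,z)[:2] for u,v in bx]); 
            print(th,cv2.contourArea(c),(round(x),round(y)),bx.round(1).tolist(),P.round(1).tolist(),P.mean(0).round(1),[round(float(np.linalg.norm(P[i]-P[i-1])),1) for i in range(4)])
E
```

```text
90 584.0 (439, 287) [[418.3999938964844, 301.20001220703125], [445.3999938964844, 263.3999938964844], [459.0, 273.20001220703125], [432.1000061035156, 310.8999938964844]] [[437.9, -224.2], [510.7, -287.1], [488.8, -312.3], [416.6, -249.2]] [ 463.5 -268.2] [32.9, 96.2, 33.4, 95.9]
90 311.0 (478, 247) [[467.20001220703125, 234.89999389648438], [481.79998779296875, 231.3000030517578], [489.0, 260.0], [474.3999938964844, 263.6000061035156]] [[566.9, -338.9], [572.5, -369.9], [511.6, -376.6], [506.1, -345.9]] [ 539.3 -357.8] [61.2, 31.5, 61.3, 31.1]
90 149.5 (432, 235) [[419.0, 234.0], [443.20001220703125, 227.89999389648438], [445.29998779296875, 236.1999969482422], [421.1000061035156, 242.1999969482422]] [[575.9, -240.1], [585.1, -291.4], [567.5, -293.6], [558.3, -242.5]] [ 571.7 -266.9] [17.8, 52.1, 17.8, 51.9]
90 280.5 (510, 219) [[482.6000061035156, 207.10000610351562], [487.8999938964844, 199.0], [537.2999877929688, 231.39999389648438], [532.0, 239.5]] [[623.9, -378.3], [640.6, -391.7], [564.1, -483.9], [547.9, -470.4]] [ 594.1 -431.1] [119.4, 21.4, 119.7, 21.1]
90 342.0 (458, 195) 
[... 8325 characters left out ...]
8.0, 217.0], [304.0, 217.0]] [[651.0, -8.4], [649.0, -36.8], [619.5, -34.8], [621.5, -6.5]] [635.3 -21.6] [29.6, 28.5, 29.6, 28.4]
215 100.0 (248, 199) [[243.0, 194.0], [253.0, 194.0], [253.0, 204.0], [243.0, 204.0]] [[679.0, 114.9], [677.5, 94.5], [656.2, 95.4], [657.7, 115.7]] [667.6 105.1] [21.3, 20.5, 21.3, 20.4]
215 153.5 (458, 195) [[452.0, 189.0], [465.0, 189.0], [465.0, 201.0], [452.0, 201.0]] [[659.5, -312.7], [657.6, -339.3], [632.1, -336.1], [634.0, -309.6]] [ 645.8 -324.4] [25.7, 26.6, 25.7, 26.5]
215 142.5 (286, 194) [[279.0, 189.0], [292.0, 189.0], [292.0, 200.0], [279.0, 200.0]] [[684.5, 40.8], [682.6, 14.3], [659.1, 15.6], [661.0, 42.1]] [671.8  28.2] [23.5, 26.6, 23.5, 26.5]
```

View pics/c1.png

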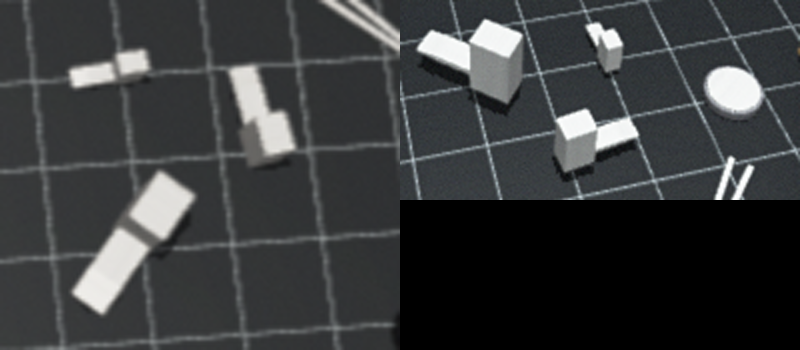

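Left to right in the top crop: small with its tongue to the left, middle with block (483,255) and tongue up to (473,235), and large at lower left. The middle one is the shim. Now I'll measure the shim's top face and tongue, and the tray's coins.

```bash
python3 - <<'E'
from h import *
from scipy.optimize import least_squares
t=cam("top"); s=cam("side")
def blobs(c,x0,y0,x1,y1,th,open_=0):
    g=cv2.cvtColor(c["img"][y0:y1,x0:x1],cv2.COLOR_RGB2GRAY); S=8
    g=cv2.resize(g,None,fx=S,fy=S,interpolation=cv2.INTER_CUBIC); m=((g>th)*255).astype(np.uint8)
    if open_: m=cv2.erode(m,np.ones((open_,open_)))
    cs,_=cv2.findContours(m,cv2.RETR_EXTERNAL,cv2.CHAIN_APPROX_NONE)
    return [((k.reshape(-1,2)+.5)/S-.5+[x0,y0]) for k in cs if cv2.contourArea(k)>600]
# plate: edges from darker-mat threshold
print("shim top")
for th in(110,170,200):
    for k in blobs(t,463,228,495,268,th):
        r=cv2.minAreaRect(k.astype(np.float32)); print(th,cv2.contourArea(k.astype(np.float32)),np.round(cv2.boxPoints(r),1).tolist())
        e=cv2.approxPolyDP(k.astype(np.float32),1.5,True)[:,0]; print('  poly',e.round(1).tolist())
print("shim side")
for th in(110,190,215):
    for k in blobs(s,340,368,395,410,th):
        e=cv2.approxPolyDP(k.astype(np.float32),1.5,True)[:,0]; print(th,e.round(1).tolist())
# tray in both views: coins circles
print([ (n,onz(c,*uv,z).round(1)) for n,c,uv,z in [("top",t,(482.8,254.9),40),("side",s,(358.5,381.5),40),("top",t,(472.9,235.4),12),("side",s,(387,384),12)]])
g=cv2.cvtColor(t["img"],cv2.COLOR_RGB2GRAY)
cv2.imwrite("pics/c2.png",np.hstack([cv2.resize(t["img"][225:270,460:500,::-1],(360,405),interpolation=cv2.INTER_CUBIC),cv2.resize(s["img"][365:410,340:395,::-1],(440,405),interpolation=cv2.INTER_CUBIC)[:,:440]]))
# project tray/plate model hypothesis to check
for n,c in(("top",t),("side",s)):
    im=c["img"][:,:,::-1].copy(); im=cv2.resize(im,None,fx=2.5,fy=2.5,interpolation=cv2.INTER_CUBIC)
    C=np.array([587,30.7]); a=-.0275; Rz=np.array([[np.cos(a),-np.sin(a)],[np.sin(a),np.cos(a)]])
    for hx,hy,z in((90,90,36),(120,180,10)):
        P=[proj(c,[*(C+Rz@np.array(q)),z]) for q in((hx,hy),(hx,-hy),(-hx,-hy),(-hx,hy))]
        cv2.polylines(im,[((np.array(P)+.5)*2.5-.5).round().astype(int)],True,(0,0,255),1)
    x,y=(480,420) if n=="top" else (640,440)
    cv2.imwrite(f"pics/o_{n}.png",im[y:y+360 if n=="top" else y+340,x:x+500 if n=="top" else x+430])
a=cv2.imread("pics/o_top.png");b=cv2.imread("pics/o_side.png")
h=max(a.shape[0],b.shape[0]); f=lambda q:cv2.copyMakeBorder(q,0,h-q.shape[0],0,0,cv2.BORDER_CONSTANT)
cv2.imwrite("pics/o.png",cv2.resize(np.hstack([f(a),f(b)]),(800,310)))
E
```

```text
shim top
110 276.6484375 [[464.0, 237.39999389648438], [475.0, 230.89999389648438], [491.1000061035156, 258.0], [480.20001220703125, 264.5]]
  poly [[467.8999938964844, 235.10000610351562], [472.20001220703125, 250.8000030517578], [475.8999938964844, 252.1999969482422], [478.20001220703125, 261.1000061035156], [488.1000061035156, 259.79998779296875], [485.79998779296875, 249.10000610351562], [480.6000061035156, 247.39999389648438], [476.8999938964844, 234.1999969482422]]
170 215.6171875 [[464.79998779296875, 238.10000610351562], [474.20001220703125, 232.10000610351562], [490.20001220703125, 257.3999938964844], [480.79998779296875, 263.3999938964844]]
  poly [[469.29998779296875, 235.1999969482422], [472.79998779296875, 250.8000030517578], [476.20001220703125, 250.39999389648438], [479.3999938964844, 260.29998779296875], [487.3999938964844, 259.20001220703125], [484.8999938964844, 249.10000610351562], [479.8999938964844, 247.89999389648438], [475.8999938964844, 234.8000030517578]]
200 180.9609375 [[465.3999938964844, 238.3000030517578], [474.0, 232.8000030517578], [489.70001220703125,
[... 1438 characters left out ...]
7.79998779296875, 394.29998779296875], [388.3999938964844, 387.20001220703125], [384.1000061035156, 378.1000061035156], [368.20001220703125, 383.3999938964844], [361.8999938964844, 374.29998779296875]]
215 [[348.1000061035156, 379.70001220703125], [353.20001220703125, 389.1000061035156], [367.8999938964844, 384.1000061035156], [367.8999938964844, 393.8999938964844], [388.29998779296875, 386.8999938964844], [384.1000061035156, 378.3999938964844], [368.1000061035156, 384.1000061035156], [362.6000061035156, 374.6000061035156]]
[('top', array([ 517.5, -356.3,   40. ])), ('side', array([ 519.5, -353.9,   40. ])), ('top', array([ 564.7, -349.8,   12. ])), ('side', array([ 566.6, -348.4,   12. ]))]
```

View pics/c2.png

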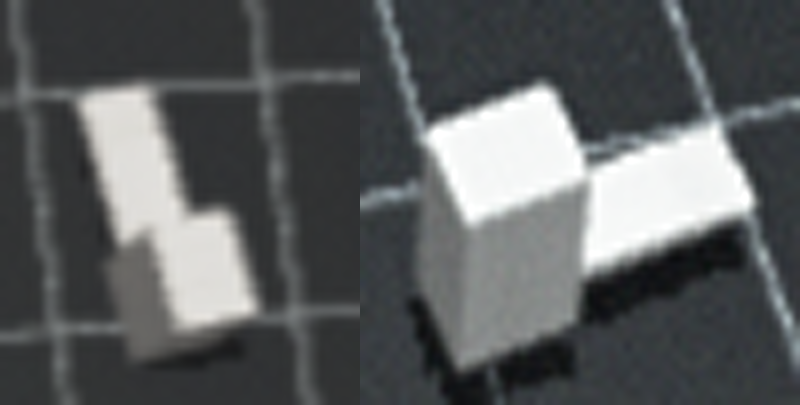

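View pics/o.png

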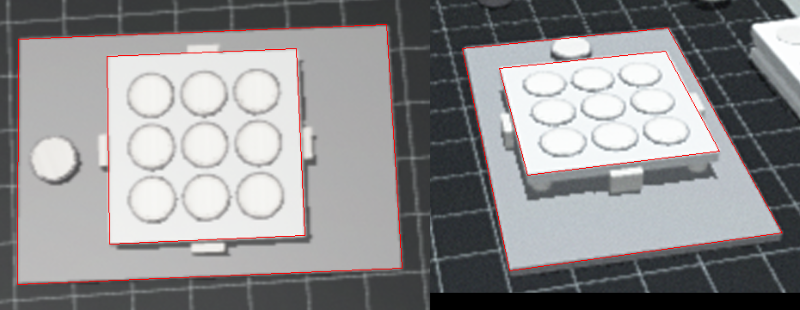

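The overlay of tray centre (587, 30.7), yaw −0.0275 fits the tray and plate edges in both views. The shim block is at about (518.5, −355), yaw 0.13, tip-to-origin 47.6 mm (48 expected). Next I'll go to the near-left corner with the gripper shut.

>>> step_arm --steps '[[[-0.3, -0.22, 0.05], [0, 0, 0], -1], [[-0.6, -0.44, 0.1], [0, 0, 0], -1], [[-0.8, -0.6, 0.15], [0, 0, 0], -1], [[-1, -0.745, 0.2], [0, 0, 0], -1]]' --force 20

```text
clock: 0.8
ee_pos: [375.8, 354.4, 194.1]
tool_rot: [0.652, 3.072, 0.001]
force: [0.7, 0.4, 1.0]
gripper_width: 55.2
```

>>> step_arm --steps '[[[-0.25, -0.19, 0.1], [0, 0, 0.04], -1], [[-0.5, -0.38, 0.2], [0, 0, 0.08], -1], [[-0.75, -0.57, 0.3], [0, 0, 0.126], -1], [[-1, -0.745, 0.4], [0, 0, 0.126], -1], [[-1, -0.745, 0.4], [0, 0, 0.126], -1]]'

```text
clock: 1.42
ee_pos: [499.1, 135.2, 113.1]
tool_rot: [1.252, 2.881, -0.0]
force: [0.6, 1.0, 1.1]
gripper_width: 5.4
```

```bash
python3 - <<'E'
from h import *
s=ctrl.read_state(); print(s["clock"],s["ee_pos"],s["force"],s["gripper_width"])
r=R.from_rotvec(s["tool_rot"]).as_matrix(); print(r.round(4), np.degrees(np.arctan2(r[1,1],r[0,1])))
print(tool(s,np.array([514.1,107.8,60])-s["ee_pos"]))
E
```

```text
1.425 [499.06659243 135.19354953 113.07374141] [0.59091202 1.0183462  1.09262051] 5.421150015714204
[[-6.824e-01  7.310e-01  1.000e-04]
 [ 7.310e-01  6.824e-01 -3.000e-04]
 [-3.000e-04 -1.000e-04 -1.000e+00]] 43.02846913484325
[-0.1513 -0.0385  0.2654]
```

>>> step_arm --steps '[[[-0.15, -0.038, 0.2], [0, 0, 0], -1], [[-0.15, -0.038, 0.3], [0, 0, 0], -1], [[-0.15, -0.038, 0.31], [0, 0, 0], -1], [[-0.15, -0.038, 0.31], [0, 0, 0], -1]]'

```text
clock: 1.92
ee_pos: [512.0, 112.2, 52.6]
tool_rot: [1.243, 2.885, 0.0]
force: [0.5, 0.3, -0.2]
gripper_width: 0.2
```

```bash
python3 - <<'E'
from h import *
s=ctrl.read_state(); print(s["clock"],s["ee_pos"],s["force"],s["gripper_width"])
E
```

```text
1.925 [511.99844388 112.16097761  52.63135506] [ 0.4836611   0.26520462 -0.16261726] 0.17951552581222552
```

>>> step_arm --steps '[[[-0.025, -0.008, 0.01], [0, 0, 0], -1], [[-0.025, -0.008, 0.015], [0, 0, 0], -1], [[-0.025, -0.008, 0.02], [0, 0, 0], -1], [[-0.025, -0.008, 0.02], [0, 0, 0], -1]]'

```text
clock: 2.42
ee_pos: [514.3, 106.6, 48.2]
tool_rot: [1.244, 2.885, 0.0]
force: [0.3, 0.4, -0.6]
gripper_width: 0.7
```

>>> step_arm --steps '[[[0, 0, 0.005], [0, 0, 0], -1], [[0, 0, 0.005], [0, 0, 0], -1]]'

```text
clock: 2.68
ee_pos: [514.4, 106.6, 47.1]
tool_rot: [1.245, 2.884, 0.0]
force: [-0.0, 0.1, 1.4]
gripper_width: -0.0
```

>>> step_arm --steps '[[[0, 0, 0.005], [0, 0, 0], -1], [[0, 0, 0.005], [0, 0, 0], -1]]'

```text
clock: 2.92
ee_pos: [514.4, 106.7, 46.1]
tool_rot: [-1.245, -2.884, -0.0]
force: [-0.5, 0.5, 0.9]
gripper_width: 0.5
```

>>> step_arm --steps '[[[0, 0, 0.005], [0, 0, 0], -1], [[0, 0, 0.005], [0, 0, 0], -1]]'

```text
clock: 3.18
ee_pos: [514.3, 106.7, 45.0]
tool_rot: [-1.245, -2.884, -0.0]
force: [-0.6, 1.6, 2.6]
gripper_width: 0.1
```

>>> step_arm --steps '[[[0, 0, 0.005], [0, 0, 0], -1], [[0, 0, 0.005], [0, 0, 0], -1]]'

```text
clock: 3.42
ee_pos: [514.2, 106.8, 44.0]
tool_rot: [-1.244, -2.884, -0.0]
force: [-0.7, 0.9, 2.9]
gripper_width: 0.2
```

>>> step_arm --steps '[[[0, 0, 0.005], [0, 0, 0], -1], [[0, 0, 0.005], [0, 0, 0], -1]]'

```text
clock: 3.68
ee_pos: [514.2, 106.8, 43.7]
tool_rot: [-1.245, -2.884, -0.0]
force: [-2.0, 2.5, 7.8]
gripper_width: 0.8
```

>>> step_arm --steps '[[[0, 0, 0.005], [0, 0, 0], -1], [[0, 0, 0.005], [0, 0, 0], -1]]'

```text
clock: 3.92
ee_pos: [514.2, 106.8, 43.4]
tool_rot: [1.244, 2.884, 0.0]
force: [-2.0, 1.9, 14.1]
gripper_width: 0.5
```

Near-left dips: contact at z 47, 1–3 N down to 44, then stiff at 43.5 (3.5 mm of travel, as described). That is the sprung foot. Next is the shim.

>>> step_arm --steps '[[[0, 0, -0.1], [0, 0, 0], -1], [[0, 0, -0.3], [0, 0, 0], -1], [[-0.2, -0.19, -0.4], [0, 0, 0], -1], [[-0.42, -0.4, -0.4], [0, 0, 0], -0.5], [[-0.63, -0.59, -0.4], [0, 0, 0], 0], [[-0.84, -0.79, -0.4], [0, 0, 0], 0.15]]'

```text
clock: 4.68
ee_pos: [514.8, -126.4, 122.0]
tool_rot: [1.244, 2.884, -0.001]
force: [0.3, -0.8, -0.1]
gripper_width: 22.4
```

>>> step_arm --steps '[[[-0.21, -0.2, 0], [0, 0, -0.055], 0.15], [[-0.42, -0.4, 0], [0, 0, -0.11], 0.15], [[-0.63, -0.59, 0], [0, 0, -0.165], 0.15], [[-0.84, -0.79, 0], [0, 0, -0.22], 0.15], [[-0.84, -0.79, 0], [0, 0, -0.27], 0.15], [[-0.84, -0.79, 0.1], [0, 0, -0.3], 0.15], [[-0.84, -0.79, 0.15], [0, 0, -0.3], 0.15], [[-0.84, -0.79, 0.15], [0, 0, -0.3], 0.15]]'

```text
clock: 5.68
ee_pos: [514.4, -354.1, 90.9]
tool_rot: [0.199, -3.133, -0.003]
force: [-0.6, -0.2, 0.9]
gripper_width: 50.1
```

```bash
python3 - <<'E'
from h import *
s=ctrl.read_state(); print(s["clock"],s["ee_pos"],s["force"],s["gripper_width"])
r=R.from_rotvec(s["tool_rot"]).as_matrix(); print(r.round(4), np.degrees(np.arctan2(r[1,1],r[0,1])))
print(tool(s,np.array([516.5,-355.3,19])-s["ee_pos"]))
t=cam("top"); c=cam("side"); cv2.imwrite("pics/g1.png",np.hstack([cv2.resize(t["img"][200:300,420:540,::-1],(400,333)),cv2.resize(c["img"][300:420,300:420,::-1],(333,333))]))
E
```

```text
5.675 [ 514.36980752 -354.09952813   90.88264298] [-0.56934242 -0.24877907  0.85416893] 50.11382486536022
[[-0.992  -0.1263 -0.002 ]
 [-0.1263  0.992   0.0016]
 [ 0.0018  0.0018 -1.    ]] 97.25847418958158
[-0.0104 -0.008   0.3594]
```

View pics/g1.png

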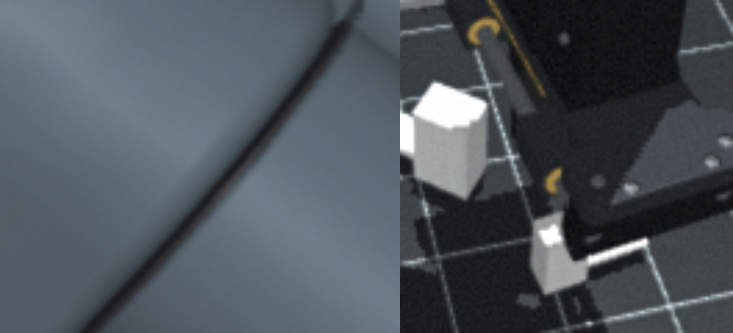

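The arm blocks the top view. The side view shows the gripper above the middle shim, with the large look-alike clear to the left. I'm descending and gripping.

>>> step_arm --steps '[[[-0.01, -0.007, 0.1], [0, 0, 0], 0.15], [[-0.01, -0.007, 0.25], [0, 0, 0], 0.15], [[-0.01, -0.007, 0.33], [0, 0, 0], 0.15], [[-0.01, -0.007, 0.355], [0, 0, 0], 0.15], [[-0.01, -0.007, 0.355], [0, 0, 0], 0.15]]'

```text
clock: 6.4
ee_pos: [517.4, -355.9, 21.0]
tool_rot: [-0.201, 3.135, -0.0]
force: [0.8, 0.2, -0.8]
gripper_width: 50.2
```

>>> step_arm --steps '[[[0, 0, 0], [0, 0, 0], -0.4], [[0, 0, 0], [0, 0, 0], -1], [[0, 0, 0], [0, 0, 0], -1], [[0, 0, 0], [0, 0, 0], -1], [[0, 0, 0], [0, 0, 0], -1]]' --force 15

```text
clock: 7.02
ee_pos: [517.2, -355.5, 21.3]
tool_rot: [0.201, -3.135, -0.001]
force: [0.1, 0.7, 2.2]
gripper_width: 17.8
```

```bash
python3 - <<'E'
from h import *
s=ctrl.read_state(); print(s["clock"],s["ee_pos"],s["force"],s["gripper_width"])
c=cam("side"); save(c,"pics/g2.png",(300,320,420,420),4)
E
```

```text
7.025 [ 517.19792018 -355.53040061   21.34700046] [0.13293104 0.68316482 2.23403992] 17.816727369547348
```

View pics/g2.png

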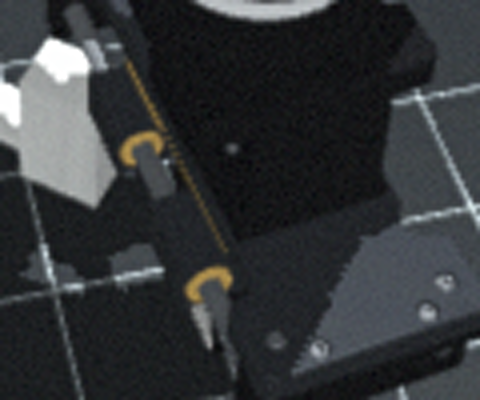

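Gripped at 17.8 mm. I'm lifting and carrying it to the left side.

>>> step_arm --steps '[[[0, 0, 0], [0, 0, 0], -1], [[0, 0, -0.05], [0, 0, 0], -1], [[0, 0, -0.2], [0, 0, 0], -1], [[0, 0, -0.4], [0, 0, 0], -1], [[-0.03, 0.22, -0.5], [0, 0, 0], -1], [[-0.06, 0.44, -0.5], [0, 0, 0], -1], [[-0.09, 0.66, -0.5], [0, 0, 0], -1], [[-0.115, 0.885, -0.5], [0, 0, 0], -1]]' --force 40

```text
clock: 8.07
ee_pos: [517.6, -176.4, 121.6]
tool_rot: [-0.2, 3.134, -0.002]
force: [0.3, -0.5, -0.9]
gripper_width: 17.6
```

>>> step_arm --steps '[[[-0.02, 0.17, 0], [0, 0, 0.055], -1], [[-0.04, 0.34, 0], [0, 0, 0.11], -1], [[-0.06, 0.51, 0], [0, 0, 0.165], -1], [[-0.09, 0.68, 0], [0, 0, 0.22], -1], [[-0.115, 0.885, 0], [0, 0, 0.275], -1]]'

```text
clock: 8.7
ee_pos: [518.4, 1.7, 121.5]
tool_rot: [1.139, 2.926, -0.0]
force: [0.8, 0.6, -1.1]
gripper_width: 17.7
```

```bash
python3 - <<'E'
from h import *
s=ctrl.read_state(); print(s["clock"],s["ee_pos"],s["force"],s["gripper_width"])
r=R.from_rotvec(s["tool_rot"]).as_matrix(); a=np.degrees(np.arctan2(r[1,1],r[0,1])); print(a,(a+1.6)/180)
print(tool(s,np.array([516.,177.8,120])-s["ee_pos"]))
E
```

```text
8.7 [518.40873067   1.68786988 121.5003666 ] [ 0.79169759  0.55919765 -1.11657956] 17.746865930415755
47.458084726944065 0.27254491514968926
[0.6043 0.6406 0.0068]
```

>>> step_arm --steps '[[[0.15, 0.16, 0], [0, 0, 0.055], -1], [[0.3, 0.32, 0], [0, 0, 0.11], -1], [[0.45, 0.48, 0], [0, 0, 0.165], -1], [[0.604, 0.641, 0], [0, 0, 0.22], -1], [[0.604, 0.641, 0.1], [0, 0, 0.275], -1], [[0.604, 0.641, 0.25], [0, 0, 0.275], -1], [[0.604, 0.641, 0.3], [0, 0, 0.275], -1], [[0.604, 0.641, 0.3], [0, 0, 0.275], -1], [[0.604, 0.641, 0.3], [0, 0, 0.275], -1]]'

```text
clock: 9.82
ee_pos: [515.1, 177.2, 61.9]
tool_rot: [2.253, 2.188, 0.002]
force: [1.1, 0.2, -0.6]
gripper_width: 17.6
```

```bash
python3 - <<'E'
from h import *
s=ctrl.read_state(); print(s["clock"],s["ee_pos"],s["force"],s["gripper_width"])
r=R.from_rotvec(s["tool_rot"]).as_matrix(); a=np.degrees(np.arctan2(r[1,1],r[0,1])); print(a,r.round(4))
c=cam("side"); t=cam("top")
cv2.imwrite("pics/i1.png",np.hstack([cv2.resize(t["img"][170:310,190:350,::-1],(400,350),interpolation=cv2.INTER_CUBIC),cv2.resize(c["img"][150:290,250:410,::-1],(400,350),interpolation=cv2.INTER_CUBIC)]))
E
```

```text
9.825 [515.0563257  177.16789568  61.90962279] [ 1.07656593  0.18679073 -0.58148366] 17.63795974679814
-1.692533381009173 [[ 2.950e-02  9.996e-01  1.700e-03]
 [ 9.996e-01 -2.950e-02  2.000e-04]
 [ 2.000e-04  1.700e-03 -1.000e+00]]
```

View pics/i1.png

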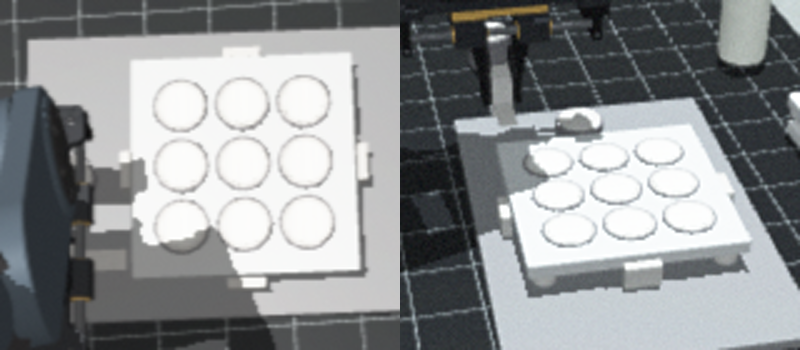

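The tongue shows in the top crop at rows 207–230, pointing at the tray's left edge. I'll measure its centreline.

```bash
python3 - <<'E'
from h import *
t=cam("top"); g=cv2.cvtColor(t["img"],cv2.COLOR_RGB2GRAY).astype(float)
for z in (54.8,):
  for u in (226,230,234,238):
    col=g[246:268,u]; print(u,col.astype(int).tolist())
    th=170; i=np.where(col>th)[0]
    lo=i[0]-(col[i[0]]-th)/(col[i[0]]-col[i[0]-1]); hi=i[-1]+(col[i[-1]]-th)/(col[i[-1]]-col[i[-1]+1])
    a=onz(t,u,246+lo,z); b=onz(t,u,246+hi,z); m=(a+b)/2
    q=m[:2]-[587,30.7]; A=-.0275; print(m.round(1),"w",np.linalg.norm(a-b).round(1),"tray",(q[0]*np.cos(A)+q[1]*np.sin(A)).round(1),(-q[0]*np.sin(A)+q[1]*np.cos(A)).round(1))
print(g[257,232:256].astype(int), [onz(t,u,257,54)[1].round(1) for u in (242,243,244)])
E
```

```text
226 [39, 39, 38, 39, 39, 41, 52, 54, 55, 54, 53, 55, 58, 81, 125, 175, 171, 111, 100, 99, 100, 99]
[537.1 151.1  54.8] w 2.2 tray -53.2 119.0
230 [97, 98, 97, 97, 99, 123, 198, 205, 206, 206, 207, 206, 207, 207, 207, 207, 195, 118, 100, 99, 99, 99]
[545.5 143.   54.8] w 21.4 tray -44.6 111.1
234 [98, 98, 98, 99, 100, 123, 198, 206, 206, 207, 206, 207, 207, 208, 207, 195, 116, 99, 99, 98, 99, 99]
[545.9 135.2  54.8] w 19.4 tray -43.9 103.3
238 [99, 98, 98, 99, 100, 123, 198, 206, 206, 206, 206, 206, 206, 207, 207, 196, 117, 99, 99, 99, 99, 99]
[545.4 127.3  54.8] w 19.4 tray -44.3 95.5
[207 207 207 207 207 207 206 206 207 204 185 168 173 232 247 249 249 249
 249 243 218 235 246 249] [np.float64(119.7), np.float64(117.7), np.float64(115.7)]
```

That strip is lit plate between shadows. The tongue is the dim strip below it, at px u 224–240, v 269–278, and I'll measure that instead.

```bash
python3 - <<'E'
from h import *
t=cam("top"); g=cv2.cvtColor(t["img"],cv2.COLOR_RGB2GRAY).astype(float); z=54.8; A=-.0275
def tr(m):
    q=m[:2]-[587,30.7]; return (q[0]*np.cos(A)+q[1]*np.sin(A)).round(1),(-q[0]*np.sin(A)+q[1]*np.cos(A)).round(1)
for u in (228,231,234,237):
    col=g[264:284,u]; print(u,col.astype(int).tolist())
    th=(col.max()+np.median(col[:3]))/2; i=np.where(col>th)[0]
    lo=i[0]-(col[i[0]]-th)/(col[i[0]]-col[i[0]-1]); hi=i[-1]+(col[i[-1]]-th)/(col[i[-1]]-col[i[-1]+1])
    a=onz(t,u,264+lo,z); b=onz(t,u,264+hi,z); m=(a+b)/2
    print(lo,hi,m.round(1),"w",np.linalg.norm(a-b).round(1),"tray",tr(m))
print(g[273,220:250].astype(int), [tr(onz(t,u,273,52.5)) for u in (239,240,241)])
E
```

```text
228 [99, 99, 99, 99, 99, 103, 126, 136, 134, 134, 126, 121, 120, 120, 104, 91, 88, 89, 89, 88]
5.630434782608695 13.15625 [513.1 148.   54.8] w 14.9 tray (np.float64(-77.1), np.float64(115.3))
231 [99, 99, 98, 98, 99, 105, 126, 136, 134, 136, 136, 137, 136, 132, 111, 101, 99, 98, 99, 99]
5.619047619047619 13.666666666666666 [512.2 142.2  54.8] w 15.9 tray (np.float64(-77.8), np.float64(109.4))
234 [98, 99, 99, 100, 99, 106, 132, 135, 136, 135, 135, 136, 135, 131, 110, 100, 100, 100, 99, 99]
5.4423076923076925 13.642857142857142 [512.  136.4  54.8] w 16.2 tray (np.float64(-77.9), np.float64(103.6))
237 [100, 99, 100, 99, 100, 106, 133, 135, 137, 137, 136, 136, 136, 132, 104, 99, 99, 100, 99, 99]
5.462962962962963 13.482142857142858 [511.7 130.5  54.8] w 15.8 tray (np.float64(-78.0), np.float64(97.7))
[ 56  60  51  47  63  74 110 128 134 135 136 136 136 136 135 135 136 137
 137 136 119 105 115 134 140 140 140 141 140 140] [(np.float64(-76.8), np.float64(94.2)), (np.float64(-76.9), np.float64(92.2)), (np.float64(-77.0), np.float64(90.3))]
```

The tongue is 16 mm wide as it should be, with centreline at tray x −78 (−75 wanted) and tip at y about 92. I'm backing off 4 mm, shifting +3 mm, and lowering to the plate.

>>> step_arm --steps '[[[0.02, 0.015, 0], [0, 0, 0], -1], [[0.02, 0.015, 0.05], [0, 0, 0], -1], [[0.02, 0.015, 0.1], [0, 0, 0], -1], [[0.02, 0.015, 0.13], [0, 0, 0], -1], [[0.02, 0.015, 0.14], [0, 0, 0], -1], [[0.02, 0.015, 0.14], [0, 0, 0], -1]]'

```text
clock: 10.78
ee_pos: [517.3, 181.2, 32.8]
tool_rot: [-2.254, -2.188, 0.001]
force: [1.0, 0.2, -0.8]
gripper_width: 17.6
```

>>> step_arm --steps '[[[0, 0, 0.005], [0, 0, 0], -1], [[0, 0, 0.01], [0, 0, 0], -1], [[0, 0, 0.01], [0, 0, 0], -1]]'

```text
clock: 11.15
ee_pos: [517.6, 181.2, 31.3]
tool_rot: [2.253, 2.188, 0.001]
force: [-1.0, -0.2, 0.3]
gripper_width: 18.1
```

>>> step_arm --steps '[[[0, 0, 0.005], [0, 0, 0], -1], [[0, 0, 0.005], [0, 0, 0], -1]]'

```text
clock: 11.4
ee_pos: [517.6, 181.2, 31.3]
tool_rot: [2.253, 2.189, 0.001]
force: [-1.8, 0.5, 8.7]
gripper_width: 17.6
```

The block stands on the plate (z 31.3, 8.7 N). I'll ease the preload and recheck alignment numerically.

>>> step_arm --steps '[[[0, 0, -0.003], [0, 0, 0], -1], [[0, 0, -0.003], [0, 0, 0], -1]]'

```text
clock: 11.65
ee_pos: [517.6, 181.2, 31.3]
tool_rot: [2.253, 2.188, 0.001]
force: [-0.2, -0.8, 6.3]
gripper_width: 17.8
```

```bash
python3 - <<'E'
from h import *
s=ctrl.read_state(); print(s["ee_pos"],s["force"])
t=cam("top"); g=cv2.cvtColor(t["img"],cv2.COLOR_RGB2GRAY).astype(float); z=24.2; A=-.0275
def tr(m):
    q=m[:2]-[587,30.7]; return (q[0]*np.cos(A)+q[1]*np.sin(A)).round(1),(-q[0]*np.sin(A)+q[1]*np.cos(A)).round(1)
for u in (226,229,232,235):
    col=g[262:284,u]; print(u,col.astype(int).tolist())
    k=np.where(col>118)[0]; 
    if len(k): print(tr(onz(t,u,262+k[0]-.3,z)),tr(onz(t,u,262+k[-1]+.3,z)))
for v in (270,272): print(g[v,220:250].astype(int), [tr(onz(t,u,v,22)) for u in (237,238,239)])
cv2.imwrite("pics/i2.png",cv2.resize(t["img"][235:295,205:285,::-1],(640,480),interpolation=cv2.INTER_CUBIC))
E
```

```text
[517.58103149 181.22894503  31.3138281 ] [-0.17583062 -0.75735843  6.3007535 ]
226 [85, 98, 99, 98, 100, 100, 99, 99, 100, 106, 133, 132, 105, 53, 33, 31, 32, 31, 31, 31, 33, 33]
(np.float64(-68.0), np.float64(124.3)) (np.float64(-71.3), np.float64(124.3))
229 [100, 100, 100, 100, 100, 99, 101, 101, 102, 112, 134, 137, 135, 136, 136, 136, 134, 126, 101, 98, 99, 98]
(np.float64(-68.3), np.float64(118.3)) (np.float64(-83.7), np.float64(118.4))
232 [100, 100, 100, 100, 100, 99, 99, 99, 101, 114, 134, 136, 136, 138, 138, 138, 135, 120, 102, 100, 100, 100]
(np.float64(-68.5), np.float64(112.2)) (np.float64(-83.9), np.float64(112.4))
235 [100, 100, 100, 100, 100, 100, 100, 100, 104, 120, 134, 136, 136, 135, 135, 136, 134, 119, 102, 100, 99, 99]
(np.float64(-66.8), np.float64(106.2)) (np.float64(-84.2), np.float64(106.4))
[ 92  71  71  68  67  89 100 100 101 102 101 102 101 102 103 104 104 103
 104 104 102 103 116 133 140 141 142 141 141 142] [(np.float64(-65.1), np.float64(102.5)), (np.float64(-65.2), np.float64(100.5)), (np.float64(-65.3), np.float64(98.5))]
[ 95  71  72  69  77 118 133 134 134 134 133 135 134 135 135 134 135 135
 136 135 124 108 117 135 141 141 142 142 141 141] [(np.float64(-69.2), np.float64(102.6)), (np.float64(-69.3), np.float64(100.6)), (np.float64(-69.3), np.float64(98.6))]
```

View pics/i2.png

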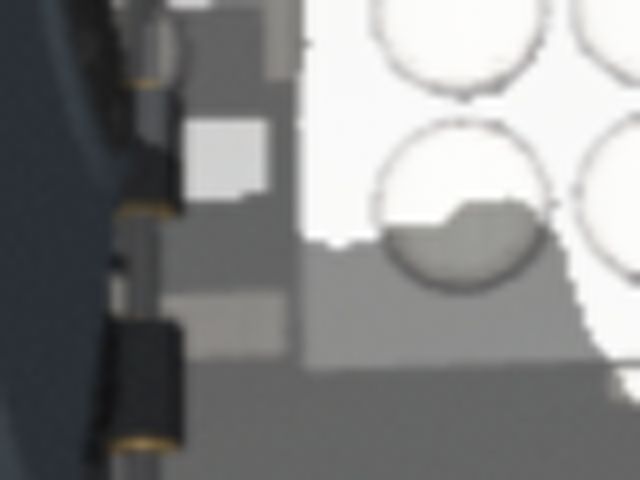

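The tongue centreline is at tray x about −76 and the tip at y about 96, square to the edge in the view. About 40 mm of travel remains. I'm sliding in slowly.

>>> step_arm --steps '[[[-0.02, 0.004, -0.002], [0, 0, 0], -1], [[-0.04, 0.004, -0.002], [0, 0, 0], -1], [[-0.055, 0.004, -0.002], [0, 0, 0], -1], [[-0.07, 0.004, -0.002], [0, 0, 0], -1], [[-0.08, 0.004, -0.002], [0, 0, 0], -1]]'

```text
clock: 12.32
ee_pos: [518.3, 165.4, 31.3]
tool_rot: [2.254, 2.188, 0.002]
force: [-0.5, 6.0, 5.4]
gripper_width: 17.4
```

>>> step_arm --steps '[[[-0.012, 0, 0], [0, 0, 0], -1], [[-0.024, 0, 0], [0, 0, 0], -1], [[-0.036, 0, 0], [0, 0, 0], -1]]'

```text
clock: 12.7
ee_pos: [518.1, 159.0, 31.3]
tool_rot: [-2.255, -2.187, -0.004]
force: [0.3, 8.6, 5.3]
gripper_width: 17.9
```

>>> step_arm --steps '[[[-0.012, 0, 0], [0, 0, 0], -1], [[-0.024, 0, 0], [0, 0, 0], -1], [[-0.036, 0, 0], [0, 0, 0], -1]]'

```text
clock: 13.08
ee_pos: [517.9, 152.0, 31.3]
tool_rot: [-2.255, -2.187, -0.004]
force: [0.5, 8.6, 5.0]
gripper_width: 17.8
```

>>> step_arm --steps '[[[-0.012, 0, 0], [0, 0, 0], -1], [[-0.024, 0, 0], [0, 0, 0], -1], [[-0.036, 0, 0], [0, 0, 0], -1], [[-0.036, 0, 0], [0, 0, 0], -1]]'

```text
clock: 13.58
ee_pos: [517.4, 144.6, 31.3]
tool_rot: [-2.255, -2.187, -0.003]
force: [-0.5, 8.4, 4.9]
gripper_width: 17.8
```

```bash
python3 - <<'E'
from h import *
s=ctrl.read_state(); print(s["clock"],s["ee_pos"],s["force"])
t=cam("top");c=cam("side")
cv2.imwrite("pics/i3.png",np.hstack([cv2.resize(t["img"][235:295,205:285,::-1],(400,300),interpolation=cv2.INTER_CUBIC),cv2.resize(c["img"][170:270,260:393,::-1],(400,300),interpolation=cv2.INTER_CUBIC)]))
E
```

```text
13.575 [517.3798594  144.62716361  31.32479376] [-0.52298167  8.4449686   4.94652633]
```

View pics/i3.png

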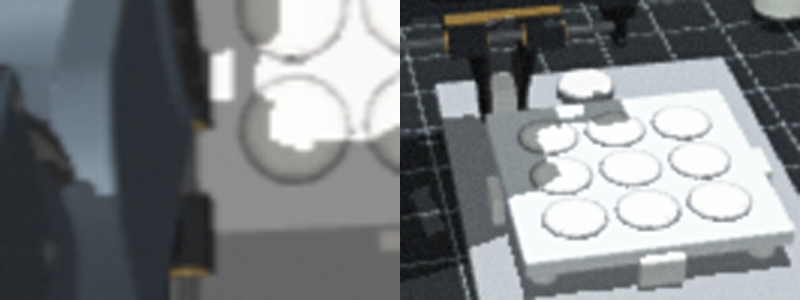

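>>> step_arm --steps '[[[-0.01, 0, 0], [0, 0, 0], -1], [[-0.02, 0, 0], [0, 0, 0], -1], [[-0.02, 0, 0], [0, 0, 0], -1]]'

```text
clock: 14.05
ee_pos: [517.3, 140.8, 31.3]
tool_rot: [-2.255, -2.187, -0.003]
force: [0.7, 9.0, 5.7]
gripper_width: 17.7
```

```bash
python3 - <<'E'
from h import *
s=ctrl.read_state(); print(s["ee_pos"],s["force"])
c=cam("side"); M=c["img"][170:230,275:355,::-1]
# expected pixels of tray near-left top corner and block face
for p in ([503.,1,1],): pass
A=-.0275
W=lambda x,y,z:[587+x*np.cos(A)-y*np.sin(A),30.7+x*np.sin(A)+y*np.cos(A),z]
print([proj(c,W(*p)).round(1).tolist() for p in((-90,90,36),(90,90,36),(-75,90,36),(-84,92,50),(-66,92,50),(-84,96,50))])
cv2.imwrite("pics/i4.png",cv2.resize(M,(800,600),interpolation=cv2.INTER_CUBIC))
E
```

```text
[517.27058396 140.7532196   31.32293915] [0.6949677  9.03925096 5.67982016]
[[287.6, 207.2], [365.1, 199.3], [294.2, 206.6], [289.9, 201.2], [297.9, 200.4], [289.6, 200.2]]
```

View pics/i4.png

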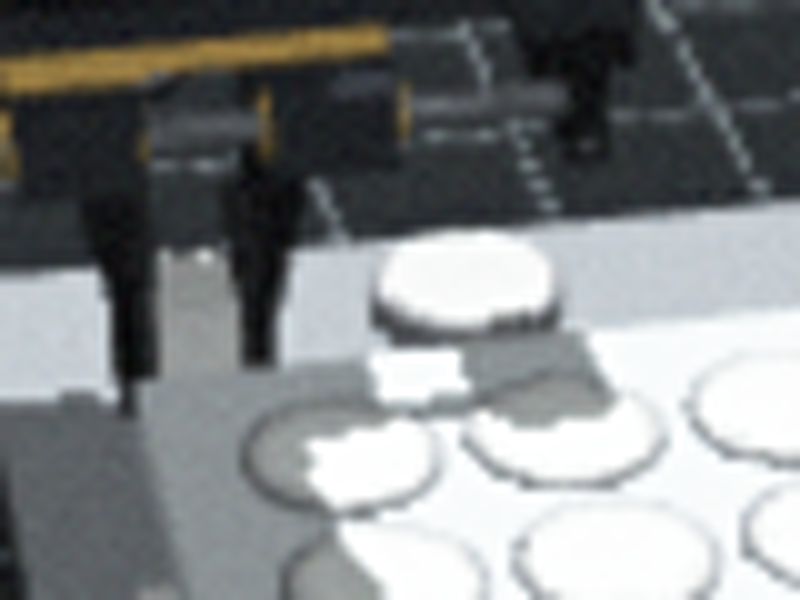

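>>> step_arm --steps '[[[-0.005, 0, 0], [0, 0, 0], -1], [[-0.01, 0, 0], [0, 0, 0], -1], [[-0.01, 0, 0], [0, 0, 0], -1]]'

```text
clock: 14.48
ee_pos: [517.2, 138.9, 31.3]
tool_rot: [-2.255, -2.187, -0.003]
force: [-0.1, 8.2, 5.9]
gripper_width: 17.7
```

>>> step_arm --steps '[[[0, 0, 0], [0, 0, 0], -0.75], [[0, 0, 0], [0, 0, 0], -0.5], [[0, 0, 0], [0, 0, 0], -0.4], [[0, 0, 0], [0, 0, 0], -0.4], [[0, 0, -0.1], [0, 0, 0], -0.4], [[0, 0, -0.3], [0, 0, 0], -0.4], [[0.3, 0, -0.6], [0, 0, 0], -0.4], [[0.6, 0, -0.6], [0, 0, 0], -0.4], [[0.9, 0, -0.6], [0, 0, 0], -1]]'

```text
clock: 15.6
ee_pos: [522.9, 306.5, 152.3]
tool_rot: [2.254, 2.186, 0.004]
force: [1.8, -0.3, -0.7]
gripper_width: 21.8
```

```bash
python3 - <<'E'
from h import *
s=ctrl.read_state(); print(s["clock"],s["ee_pos"],s["force"],s["gripper_width"])
t=cam("top");c=cam("side")
cv2.imwrite("pics/i5.png",np.hstack([cv2.resize(t["img"][235:295,205:285,::-1],(400,300),interpolation=cv2.INTER_CUBIC),cv2.resize(c["img"][170:230,275:355,::-1],(400,300),interpolation=cv2.INTER_CUBIC)]))
E
```

```text
15.6 [522.85633713 306.48705493 152.26060443] [ 1.75525181 -0.31025726 -0.67158447] 21.792775398994802
```

View pics/i5.png

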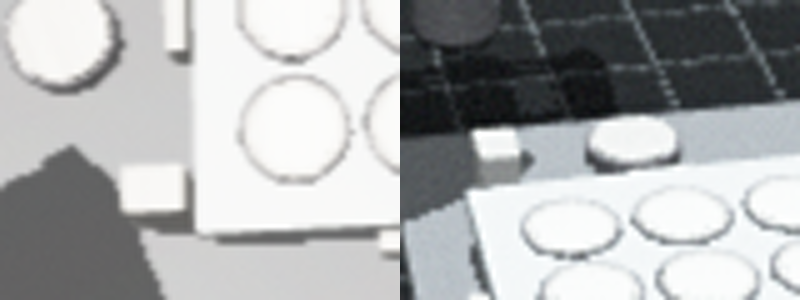

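Released. The block stands square at the edge and the coin on the plate is untouched. Next I'll measure the gap with sub-pixel edges.

```bash
python3 - <<'E'
from h import *
t=cam("top"); g=cv2.cvtColor(t["img"],cv2.COLOR_RGB2GRAY).astype(float); A=-.0275
def tr(m):
    q=m[:2]-[587,30.7]; return np.array([q[0]*np.cos(A)+q[1]*np.sin(A),-q[0]*np.sin(A)+q[1]*np.cos(A)]).round(1)
for v in (269,271,273,275): print(v,g[v,226:250].astype(int).tolist())
for v in (261,264,278,280): print(v,g[v,236:250].astype(int).tolist())
for u in(232,236,239): print(u,g[262:284,u].astype(int).tolist())
for u in (240.5,241,241.5,242,242.5): print(u,"block y",tr(onz(t,u,272,50)),"blk back",tr(onz(t,u-12.5,272,50)))
for u in (242.5,243,243.5,244): print(u,"tray y",tr(onz(t,u,272,36)))
E
```

```text
269 [206, 207, 211, 234, 246, 247, 247, 247, 247, 247, 248, 247, 247, 248, 246, 220, 170, 197, 241, 248, 249, 249, 249, 249]
271 [200, 206, 212, 235, 246, 248, 248, 247, 247, 248, 248, 248, 248, 248, 246, 217, 140, 145, 234, 248, 249, 249, 249, 249]
273 [171, 201, 211, 235, 246, 248, 248, 247, 248, 248, 248, 248, 248, 248, 246, 218, 139, 139, 234, 248, 249, 249, 249, 249]
275 [110, 172, 206, 235, 247, 248, 248, 248, 247, 248, 248, 248, 248, 248, 246, 218, 140, 140, 234, 248, 249, 249, 249, 249]
261 [205, 206, 206, 205, 205, 205, 207, 221, 243, 249, 249, 249, 249, 249]
264 [205, 205, 206, 205, 205, 206, 207, 221, 243, 248, 249, 249, 249, 249]
278 [105, 104, 105, 101, 100, 100, 99, 132, 233, 249, 249, 249, 249, 249]
280 [110, 100, 100, 101, 101, 100, 101, 125, 227, 246, 247, 247, 246, 246]
232 [206, 205, 205, 204, 206, 214, 239, 247, 248, 248, 248, 248, 248, 248, 244, 192, 114, 120, 164, 204, 207, 201]
236 [205, 206, 205, 205, 206, 215, 241, 248, 248, 248, 248, 248, 248, 248, 244, 161, 105, 100, 110, 155, 203, 207]
239 [205, 205, 205, 206, 205, 218, 246, 248, 248, 248, 248, 248, 248, 248, 242, 143, 101, 100, 101, 124, 200, 207]
240.5 block y [-74.5  91.6] blk back [-73.5 116. ]
241 block y [-74.5  90.6] blk back [-73.5 115.1]
241.5 block y [-74.6  89.6] blk back [-73.5 114.1]
242 block y [-74.6  88.6] blk back [-73.6 113.1]
242.5 block y [-74.7  87.7] blk back [-73.6 112.1]
242.5 tray y [-72.2  89.6]
243 tray y [-72.2  88.6]
243.5 tray y [-72.2  87.6]
244 tray y [-72.3  86.6]
```

Gap between block and tray edge is about 2.5 mm (0–4 allowed) and the block width reads 24.3 mm, so the measurement is sound. The tray has slid about 2 mm against its lug. Now the second press on near-left, slightly inward to clear the block.

>>> step_arm --steps '[[[-0.25, 0, 0], [0, 0, -0.055], -1], [[-0.5, 0, 0], [0, 0, -0.11], -1], [[-0.75, 0, 0], [0, 0, -0.165], -1], [[-1, 0, 0], [0, 0, -0.22], -1], [[-1, 0, 0.1], [0, 0, -0.25], -1], [[-1, 0, 0.2], [0, 0, -0.25], -1], [[-1, 0, 0.2], [0, 0, -0.25], -1]]' --force 20

```text
clock: 16.62
ee_pos: [513.9, 103.7, 109.0]
tool_rot: [-1.246, -2.879, 0.004]
force: [-0.3, -0.2, -0.0]
gripper_width: 0.4
```

```bash
python3 - <<'E'
from h import *
s=ctrl.read_state(); print(s["clock"],s["ee_pos"],s["force"],s["gripper_width"])
r=R.from_rotvec(s["tool_rot"]).as_matrix(); print(np.degrees(np.arctan2(r[1,1],r[0,1])))
print(tool(s,np.array([514.9,101.8,52])-s["ee_pos"]))
E
```

```text
16.625 [513.89399389 103.70977185 109.02506159] [-0.27337329 -0.24645701 -0.0416323 ] 0.39419531318432577
43.200327250134464
[-0.0114 -0.0017  0.2851]
```

>>> step_arm --steps '[[[-0.01, -0.002, 0.1], [0, 0, 0], -1], [[-0.01, -0.002, 0.2], [0, 0, 0], -1], [[-0.01, -0.002, 0.28], [0, 0, 0], -1], [[-0.01, -0.002, 0.3], [0, 0, 0], -1], [[-0.01, -0.002, 0.3], [0, 0, 0], -1]]'

```text
clock: 17.25
ee_pos: [517.1, 103.6, 50.6]
tool_rot: [-1.244, -2.885, 0.0]
force: [0.1, 0.2, -0.2]
gripper_width: 0.5
```

>>> step_arm --steps '[[[0, 0, 0.005], [0, 0, 0], -1], [[0, 0, 0.005], [0, 0, 0], -1]]'

```text
clock: 17.5
ee_pos: [517.3, 103.7, 50.0]
tool_rot: [1.244, 2.884, 0.001]
force: [0.0, 0.6, -0.5]
gripper_width: 0.2
```

>>> step_arm --steps '[[[0, 0, 0.005], [0, 0, 0], -1], [[0, 0, 0.005], [0, 0, 0], -1]]'

```text
clock: 17.75
ee_pos: [517.0, 103.7, 48.6]
tool_rot: [1.244, 2.885, 0.0]
force: [0.6, -0.2, -0.2]
gripper_width: 0.8
```

>>> step_arm --steps '[[[0.007, -0.007, 0], [0, 0, 0], -1], [[0.007, -0.007, 0.005], [0, 0, 0], -1], [[0.007, -0.007, 0.005], [0, 0, 0], -1]]'

```text
clock: 18.12
ee_pos: [514.7, 103.8, 47.6]
tool_rot: [-1.244, -2.884, 0.0]
force: [-1.0, 0.3, 1.6]
gripper_width: 0.6
```

>>> step_arm --steps '[[[0, 0, 0.004], [0, 0, 0], -1], [[0, 0, 0.004], [0, 0, 0], -1]]'

```text
clock: 18.38
ee_pos: [514.7, 103.8, 47.5]
tool_rot: [-1.244, -2.884, 0.0]
force: [-2.5, 0.5, 7.7]
gripper_width: 0.5
```

>>> step_arm --steps '[[[0, 0, 0.004], [0, 0, 0], -1], [[0, 0, 0.004], [0, 0, 0], -1]]'

```text
clock: 18.62
ee_pos: [514.7, 103.8, 47.4]
tool_rot: [-1.244, -2.885, 0.0]
force: [-3.0, -0.0, 14.6]
gripper_width: 1.0
```

Firm: the force rises to 14.6 N within 0.2 mm, at z 47.5 (3.5 mm of dip before). I'm retreating and taking a last look.

>>> step_arm --steps '[[[0, 0, -0.1], [0, 0, 0], -1], [[0, 0, -0.35], [0, 0, 0], -1], [[0.2, 0.2, -0.6], [0, 0, 0], -1], [[0.2, 0.5, -0.7], [0, 0, 0], -1], [[0.4, 0.8, -0.7], [0, 0, 0], -1], [[0.6, 1, -0.7], [0, 0, 0], -1], [[0.8, 1, -0.7], [0, 0, 0], -1], [[0.8, 1, -0.7], [0, 0, 0], -1], [[0.8, 1, -0.7], [0, 0, 0], -1]]'

```text
clock: 19.75
ee_pos: [550.6, 357.2, 185.7]
tool_rot: [1.243, 2.885, -0.001]
force: [-0.2, -0.1, 0.4]
gripper_width: 0.1
```

```bash
python3 - <<'E'
from h import *
s=ctrl.read_state(); print(s["clock"],s["ee_pos"],s["force"])
t=cam("top");c=cam("side")
g=cv2.cvtColor(t["img"],cv2.COLOR_RGB2GRAY); print(g[273,236:248],g[271,236:248])
cv2.imwrite("pics/f.png",np.hstack([cv2.resize(t["img"][160:320,190:550,::-1],(450,200)),cv2.resize(c["img"][160:300,240:485,::-1],(350,200))]))
E
```

```text
19.75 [550.6471068  357.20745875 185.65919708] [-0.21913884 -0.13487097  0.42254967]
[247 247 247 247 245 216 137 137 233 247 249 248] [247 247 247 247 245 215 139 143 233 248 248 248]
```

The edge profile is unchanged, so the gap is still about 2.5 mm. The arm is clear, and I'm handing in.

```bash
python3 -c "
from workcell import ctrl
print(ctrl.sign_off())"
```

```text
the job is handed in; nothing more can be done
None
```

The near-left foot was the sprung one. The middle-sized shim's tongue is now fully in under the tray there, and the job is handed in at about 20 s on the clock.

- **Finding the corner:** near-left was the first corner I pressed. It went down about 3.5 mm at 1–3 N and then turned stiff, so I did not press the other three.
- **Inserting:** I slid the shim in from the left, square to the edge, against about 9 N. Then I let go.
- **Last checks:** pressed again, the same corner stood firm, with less than 0.2 mm of give up to about 14 N. It first touched at a height of 47.6 mm, against about 47.1 mm before. The block's face is about 2.5 mm from the tray's edge (0–4 mm allowed), and this was unchanged after the press.
- **Tray position:** the tray slid about 2 mm to the right during insertion, which takes up its clearance to the lug.
- **Harder than asked:** both presses ended at about 14 N, more than "a few newtons".
- **Not checked:** the 12-picture limit stopped my last full view of the scene. In the last picture I could see, the coin on the plate had not moved. I did not recheck the things around the shim's starting place after lifting it.

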